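# Load the tin shaker's adapter cups at the paint counter

### The job

Get this batch ready for the shaker: stand each of the four closed, lidded tins in the adapter cup of its own size, upright and right down on the cup's floor, setting it down without dropping it, and let go. Leave the two open empty tins standing where they are.

Things in the scene. Friction and masses are not known exactly. Their poses are not given: they have to be found in the camera images.
- tin66_center (a point): Centre, half-way up, of the largest closed tin: round steel tin with an off-white paper band and its steel lid pressed on (from above: closed top with a sunk panel and raised ring). 66 mm in diameter, 90 mm high, about 385 g, loose, upright, z up its axis; rigid, may be gripped at any height. The closed tins differ only in size.
- tin53_center (a point): Centre, half-way up, of the second largest closed tin: round steel tin with an off-white paper band and its steel lid pressed on (from above: closed top with a sunk panel and raised ring). 53 mm in diameter, 76 mm high, about 210 g, loose, upright, z up its axis; rigid, may be gripped at any height. The closed tins differ only in size.
- tin40_center (a point): Centre, half-way up, of the third largest closed tin: round steel tin with an off-white paper band and its steel lid pressed on (from above: closed top with a sunk panel and raised ring). 40 mm in diameter, 64 mm high, about 101 g, loose, upright, z up its axis; rigid, may be gripped at any height. The closed tins differ only in size.
- tin28_center (a point): Centre, half-way up, of the smallest closed tin: round steel tin with an off-white paper band and its steel lid pressed on (from above: closed top with a sunk panel and raised ring). 28 mm in diameter, 52 mm high, about 40 g, loose, upright, z up its axis; rigid, may be gripped at any height. The closed tins differ only in size.
- cup66_floor (a point): Centre of the inner floor of the shaker adapter cup for the 66 mm tin: dark steel base disc 104 mm across, 8 mm thick (same on all cups), with a bright aluminium collar. The inner floor is 8 mm above the counter, the collar's rim 18 mm above that floor. Bore 76 mm for the lowest 10 mm, flaring to 88 mm at the rim, 96 mm over its outside. z up. 600 g, loose. Told from the other cups by its bore.
- cup53_floor (a point): Centre of the inner floor of the shaker adapter cup for the 53 mm tin: dark steel base disc 104 mm across, 8 mm thick (same on all cups), with a bright aluminium collar. The inner floor is 8 mm above the counter, the collar's rim 18 mm above that floor. Bore 63 mm for the lowest 10 mm, flaring to 75 mm at the rim, 83 mm over its outside. z up. 600 g, loose. Told from the other cups by its bore.
- cup40_floor (a point): Centre of the inner floor of the shaker adapter cup for the 40 mm tin: dark steel base disc 104 mm across, 8 mm thick (same on all cups), with a bright aluminium collar. The inner floor is 8 mm above the counter, the collar's rim 18 mm above that floor. Bore 50 mm for the lowest 10 mm, flaring to 62 mm at the rim, 70 mm over its outside. z up. 600 g, loose. Told from the other cups by its bore.
- cup28_floor (a point): Centre of the inner floor of the shaker adapter cup for the 28 mm tin: dark steel base disc 104 mm across, 8 mm thick (same on all cups), with a bright aluminium collar. The inner floor is 8 mm above the counter, the collar's rim 18 mm above that floor. Bore 38 mm for the lowest 10 mm, flaring to 50 mm at the rim, 58 mm over its outside. z up. 600 g, loose. Told from the other cups by its bore.
- open66_center (a point): Centre, half-way up, of an open empty tin, same steel and paper band as the closed tins but without lid, so that from above one looks into it: 66 mm in diameter, 90 mm high, 60 g, loose, upright. To be left where it stands.
- open40_center (a point): Centre, half-way up, of an open empty tin, same steel and paper band as the closed tins but without lid, so that from above one looks into it: 40 mm in diameter, 64 mm high, 60 g, loose, upright. To be left where it stands.
Mind the look-alikes: they are no part of the job. What is shaped like the part that bears tin40_center but brown or pink is not meant.

How it is judged:
By the outcome, as a careful person would: the job done as asked, in the order asked, and still so for the second after the job is handed in, with the robot touching nothing.
It also fails if it takes over 104 s, if anything falls off the work surface, if the arm or the gripper's body presses on something with over 40 N, if the wrist force passes 120 N, or if a joint passes its speed limit or range.

### The arm

A 7-joint arm with a two-finger parallel gripper is mounted at the origin on the work surface. World frame = base frame: x ahead of the robot, y to its left, z up, the work surface at z = 0. Lengths are in m, angles in rad, forces in N, time in s.
With the tool pointing down it reaches from about 0.35 to 0.9 m from the base axis. Payload 8.1 kg.
Tool frame: the origin (TCP) lies midway between the tips of the shut fingers; the grasp point (between the pads) lies 19 mm behind it; z points along the fingers, x is the direction in which the jaws open and shut, and the axes are right-handed (so a half turn about z gives the same grasp; the last joint's range is limited). The gripper opens to 92 mm and grips with 3 to 60 N. Pads are 19 mm wide; open, the fingers measure 130 mm over their backs; the gripper's body (75 mm by 190 mm) begins 47 mm behind the grasp point.
Start: joints at [-1.257, 0.434, 0.025, 1.573, -0.012, 1.134, -0.075], TCP at [0.253, 0.571, 0.204] pointing down, gripper open.
Joint ranges: [-2.62, 2.62], [-0.44, 2.09], [-1.27, 1.32], [0.08, 2.57], [-1.32, 4.46], [0.12, 2], [-2.74, 2.74]. Speed limits (rad/s): [2.22, 2.22, 3.01, 3.01, 3.14, 3.14, 3.14].

### API

Orientations are given as a unit quaternion [w, x, y, z].
In Python, from station import manip, camera, camera_model gives the robot as it stands.
- The arm moves only by the tool apply_moves, never from a script. Its arguments are lists of equal length, an entry for each row: "translation": the shift along the world's x, y, z in mm, a list of three; "twist": the turn, a rotation vector about the world's x, y, z in rad, a list of three. In form: {"translation": [[tx, ty, tz], ...], "twist": [[wx, wy, wz], ...]}. A call has 1 to 20 rows; each row shifts and turns the commanded pose from where the row before left it; what a row does not reach is not made up. A row lasts 1/10 s, in which the tool goes at most 50 mm and 8.59 degrees, less where a joint would pass 70% of its speed; a pose out of reach is approached as far as the arm can. A call with a gripper value outside its range is refused whole. "grip" is the finger opening in mm, from 0 to 91.8, set as the call begins (left out, the last holds). The fingers move at their own pace and stop on an object; "squeeze" is the grip in N (left out, the last holds). Time passes only in rows, so rows that do not move let the fingers close. It gives the time, the measured TCP pose, the force and the opening at its end, in the units of the state.
- manip.read_state(): the state, without advancing time (a new reading comes with each control period).
- camera(name): name is "side" or "top" or "wrist"; returns (picture, depth): 420x560x3 uint8, blue, green, red; 420x560 float32, m along the optical axis (not along the pixel's ray), 0 where there is no reading.
- camera_model(name): a dict with "camera_matrix" (3x3 intrinsics, pixels), "R" (3x3) and "t" (3): a world point X has camera coordinates R X + t. Camera axes: x right, y down, z forward; pixel columns grow to the right and rows downward; lengths in m; the calibration is good to about 2 mm. A picture is of the moment at which its call begins: read the wrist's pose just before it. camera_model takes no time and is no camera call; for the wrist camera it gives the pose at the moment of the call.
- manip.job_done(): hands the job in, once; it reports no verdict.
The state is a dict: "t": time; "joint_positions": joint angles; "qvel": joint speeds; "effort": joint torques, N m; "tcp_pos": TCP position; "ee_rot": TCP orientation; "contact_force": force on the tool from outside, world axes, zero at the start; "moment": the same for the moment, N m; "gripper_width": finger opening in m.
Only numpy, scipy, OpenCV 4.12 (cv2) and the standard library are available. Lean on these libraries where they do the work, as an engineer would, in place of code of your own. Each camera call takes 0.05 s, during which the arm holds its last target.

## Working session

There is one attempt and no reset: what is moved stays moved. The work goes in short steps, Python scripts to look and compute and a tool call to move; the robot and the scene stay as the last step left them, time stands still between calls to the robot, and variables do not carry over. Pictures are saved under pics/ and viewed, and the job is handed in when it is done.

Besides the shell and the picture viewer there is one more tool, called after "Call:" as name(argument=value, ...) on one line, values as JSON. apply_moves: Moves the arm, as the interface text tells. Its arguments: {"type":"object","properties":{"translation":{"type":"array","items":{"type":"array","items":{"type":"number"}}},"twist":{"type":"array","items":{"type":"array","items":{"type":"number"}}},"grip":{"type":"number"},"squeeze":{"type":"number"}},"required":["translation","twist"]}

```bash
mkdir -p pics; ls; python3 - <<'E'
from station import manip, camera, camera_model
import cv2, numpy as np
s=manip.read_state(); print({k:np.round(v,3).tolist() for k,v in s.items()})
for n in ("top","side","wrist"):
    m=camera_model(n); p,d=camera(n)
    cv2.imwrite(f"pics/{n}0.png",p); np.save(f"pics/{n}0.npy",d)
    print(n,np.round(m["camera_matrix"],1).tolist(),np.round(m["R"],3).tolist(),np.round(m["t"],3).tolist())
E
```

```text
pics
{'t': 0.0, 'joint_positions': [-1.257, 0.435, 0.025, 1.574, -0.012, 1.134, -0.075], 'qvel': [-0.001, -0.0, 0.002, 0.002, -0.001, -0.002, -0.001], 'effort': [0.001, -66.785, 0.986, -31.445, -0.061, 0.043, 0.0], 'tcp_pos': [0.253, 0.571, 0.203], 'ee_rot': [0.0, 0.838, 0.545, -0.001], 'contact_force': [-0.805, 0.104, 0.148], 'moment': [-0.0, 0.02, 0.007], 'gripper_width': 0.092}
top [[534.3, 0.0, 285.8], [0.0, 534.3, 207.1], [0.0, 0.0, 1.0]] [[0.023, -1.0, -0.005], [-0.999, -0.023, -0.046], [0.046, 0.006, -0.999]] [0.008, 0.5, 1.364]
side [[488.8, 0.0, 271.6], [0.0, 488.8, 212.9], [0.0, 0.0, 1.0]] [[0.717, -0.697, -0.007], [-0.398, -0.401, -0.825], [0.572, 0.595, -0.565]] [-0.355, 0.27, 1.094]
wrist [[347.6, 0.0, 281.4], [0.0, 347.6, 214.0], [0.0, 0.0, 1.0]] [[0.404, 0.915, -0.001], [0.874, -0.386, 0.297], [0.271, -0.121, -0.955]] [-0.626, -0.038, 0.391]
```

View pics/top0.png

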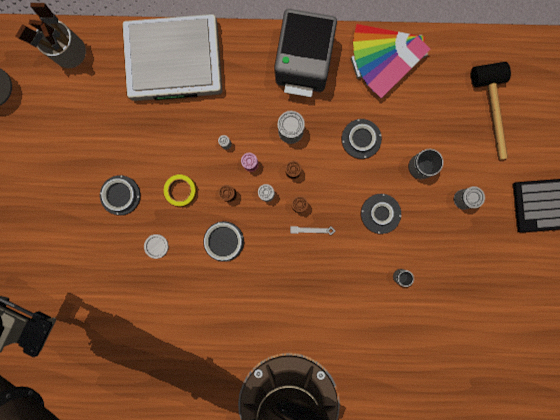

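View pics/side0.png

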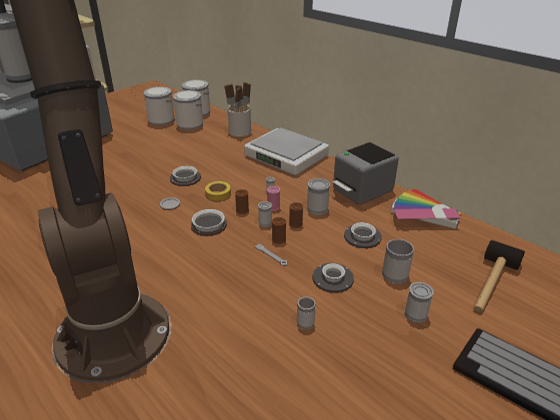

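View pics/wrist0.png

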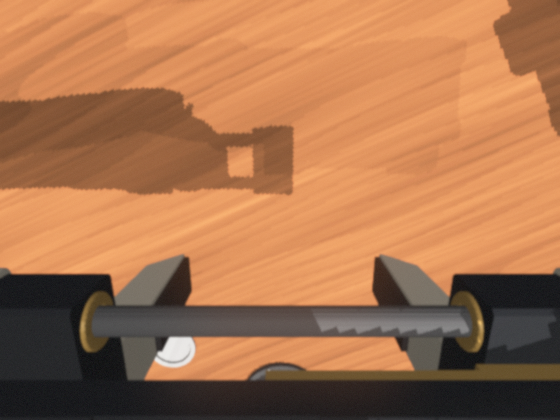

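```bash
python3 - <<'E'
import cv2,numpy as np
p=cv2.imread("pics/top0.png")
a=cv2.resize(p[95:275,90:320],None,fx=3.4,fy=3.2,interpolation=cv2.INTER_CUBIC)
cv2.imwrite("pics/cropA.png",cv2.resize(p[100:270,95:320],None,fx=3.5,fy=3.5,interpolation=cv2.INTER_CUBIC))
cv2.imwrite("pics/cropB.png",cv2.resize(p[110:295,330:500],None,fx=3.2,fy=3.2,interpolation=cv2.INTER_CUBIC))
E
```

```text
(no output)
```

View pics/cropA.png

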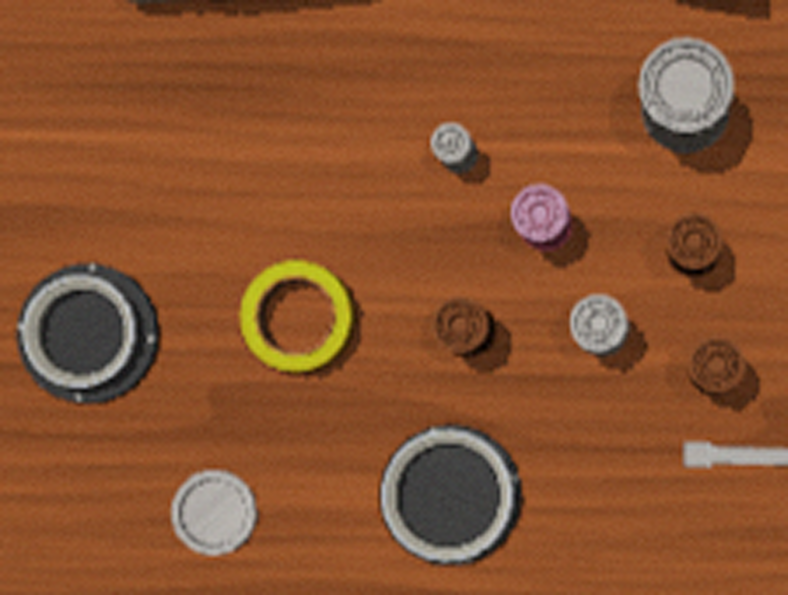

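View pics/cropB.png

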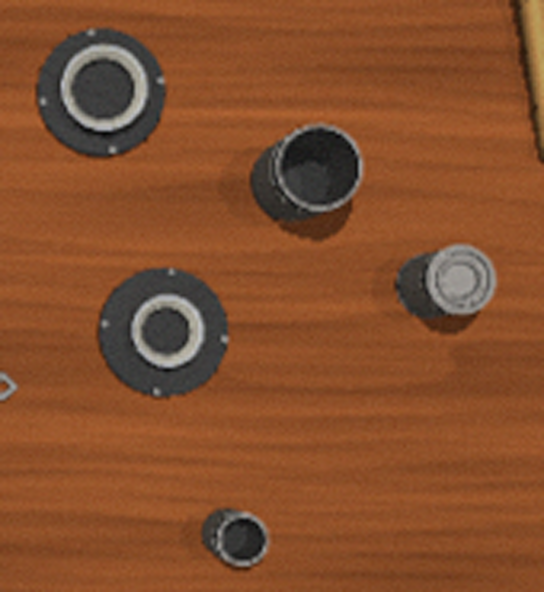

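Candidates in the top picture are as follows.
- **Closed tins:** 66 at (291,125), 53 at (472,198), 40 at (266,192), 28 at (224,141).
- **Look-alikes, not to be moved:** open tins at (427,165) and (404,278), pink tin at (249,161), brown tins at (228,194), (293,170) and (300,205), loose lid at (156,246), yellow ring at (179,190).
- **Cups:** 66 at (223,241), 53 at (120,195), 40 at (362,138), 28 at (382,213).

The crops confirm that the four chosen tins have a lid with a ring, and that the cups differ in bore.

```bash
cat > h.py <<'E'
import cv2,numpy as np
from station import manip,camera,camera_model
def ray(m,uv,z):
    K,R,t=[np.array(m[k]) for k in("camera_matrix","R","t")]
    C=-R.T@t; d=R.T@np.linalg.inv(K)@np.array([uv[0],uv[1],1.]); return C+d*(z-C[2])/d[2]
def world(m,d):
    K,R,t=[np.array(m[k]) for k in("camera_matrix","R","t")]
    v,u=np.mgrid[:d.shape[0],:d.shape[1]]
    X=np.stack([(u-K[0,2])/K[0,0]*d,(v-K[1,2])/K[1,1]*d,d],-1)
    return (X-t)@R
def proj(m,X):
    K,R,t=[np.array(m[k]) for k in("camera_matrix","R","t")]
    c=K@(R@np.array(X)+t); return c[:2]/c[2]
E
cat > meas.py <<'E'
from h import *
p=cv2.imread("pics/top0.png");d=np.load("pics/top0.npy");m=camera_model("top")
W=world(m,d); print("table z med",np.nanmedian(W[300:330,420:540,2]))
it={"tin66":(291,125,.09,.066),"tin53":(472,198,.076,.053),"tin40":(266,192,.064,.04),"tin28":(224,141,.052,.028),
"cup66":(223,241,.026,.096),"cup53":(120,195,.026,.083),"cup40":(362,138,.026,.07),"cup28":(382,213,.026,.058),
"open66":(428,163,.09,.066),"open40":(404,278,.064,.04),"pink":(249,161,.064,.04),"br1":(228,194,.064,.04),"br2":(293,170,.064,.04),"br3":(300,205,.064,.04)}
hsv=cv2.cvtColor(p,cv2.COLOR_BGR2HSV)
for n,(u,v,z,D) in it.items():
    r=int(D*534/1.3/2+5); box=np.zeros(d.shape,bool); box[v-r:v+r+1,u-r:u+r+1]=1
    M=box&(abs(W[...,2]-z)<.007)
    P=W[M]; 
    c3,rad=cv2.minEnclosingCircle((P[:,:2]*1000).astype(np.float32))
    # colour
    C=(box&(hsv[...,1]<80)&(hsv[...,2]>95)).astype(np.uint8)
    k,lab,st,_=cv2.connectedComponentsWithStats(C)
    s=""
    if k>1:
        i=1+st[1:,4].argmax(); cs,_=cv2.findContours((lab==i).astype(np.uint8),cv2.RETR_EXTERNAL,cv2.CHAIN_APPROX_NONE)
        c=max(cs,key=len)
        if len(c)>5:
            h=cv2.convexHull(c)
            e=cv2.fitEllipse(h if len(h)>5 else c); w=ray(m,e[0],z); s=f"ell {np.round(e[0],1)} ax {np.round(e[1],1)} D={np.mean(e[1])*(1.36-z)/534*1000:.0f} world {np.round(w*1000,1)}"
    print(n,"depth n",len(P),"circ",np.round(c3,1),round(rad*2,1),"mean",np.round(P[:,:2].mean(0)*1000,1),"zmed",round(np.median(P[:,2])*1000,1),s)
E
python3 meas.py
```

```text
table z med 0.0016345955962081807
tin66 depth n 546 circ [699.3  12.7] 66.6 mean [699.3  12.8] zmed 88.7 ell [290.5 124. ] ax [26.8 27.2] D=64 world [699.7  12.4  90. ]
tin53 depth n 367 circ [ 531.4 -439.3] 54.3 mean [ 531.3 -439.7] zmed 75.4 ell [473.5 196.9] ax [21.1 22. ] D=52 world [ 532.2 -440.1   76. ]
tin40 depth n 201 circ [532.9  71. ] 39.5 mean [533.  71.] zmed 63.6 ell [265.5 192. ] ax [16.3 16.4] D=40 world [533.7  70.5  64. ]
tin28 depth n 95 circ [660.7 181.2] 28.6 mean [661.1 180.8] zmed 51.5 ell [223.3 140.4] ax [10.9 11.3] D=27 world [662.2 180.3  52. ]
cup66 depth n 366 circ [407.9 179.4] 94.7 mean [408.1 181. ] zmed 25.1 ell [222.3 241. ] ax [37.8 38.3] D=95 world [409.3 179.1  26. ]
cup53 depth n 300 circ [522.  451.4] 83.6 mean [521.3 456.3] zmed 24.9 ell [117.  193.5] ax [32.2 34.4] D=83 world [524.1 451.4  26. ]
cup40 depth n 242 circ [ 682.  -171.4] 68.6 mean [ 683.6 -172.1] zmed 25.0 ell [362.2 136.8] ax [27.1 27.1] D=68 world [ 683.7 -171.9   26. ]
cup28 depth n 204 circ [ 488.9 -225.4] 57.9 mean [ 489.1 -225.5] zmed 25.4 ell [382.1 212.9] ax [22.5 22.8] D=57 world [ 490.  -225.6   26. ]
open66 depth n 129 circ [ 613.4 -326.9] 68.1 mean [ 612.6 -327.6] zmed 89.8 ell [429.  161.8] ax [26.2 28. ] D=64 world [ 614.5 -326.5   90. ]
open40 depth n 77 circ [ 328.4 -277.3] 40.9 mean [ 328.  -277.1] zmed 64.1 ell [405.3 278.2] ax [15.6 16.7] D=39 world [ 329.3 -278.2   64. ]
pink depth n 196 circ [610.5 115.3] 39.8 mean [610.6 115.2] zmed 63.9 ell [248.5 160.4] ax [15.6 15.9] D=38 world [611.5 114.7  64. ]
br1 depth n 200 circ [530.1 169.5] 39.6 mean [530.2 169.7] zmed 63.9 
br2 depth n 195 circ [593.5   4.8] 39.4 mean [593.5   4.3] zmed 64.0 
br3 depth n 199 circ [505.9 -14.1] 40.2 mean [505.9 -13.7] zmed 63.5
```

```bash
cat > side.py <<'E'
from h import *
from meas import it
d=np.load("pics/top0.npy");W=world(camera_model("top"),d)
b=W[5:105,270:345]; M=(b[...,2]>.03)&(b[...,0]>.755)
print("printer x min",b[M][:,0].min(),"y",b[M][:,1].min(),b[M][:,1].max(),"zmax",b[M][:,2].max())
for lo in (.76,.78,.8,.82,.85):
    q=b[M&(b[...,0]<lo)]; print(lo,len(q),q[:,2].max() if len(q) else None)
d=np.load("pics/side0.npy");W=world(camera_model("side"),d)
g={"tin66":(699,12),"tin53":(531.5,-439.5),"tin40":(533,71),"tin28":(661,181),"cup66":(408,179),"cup53":(522.5,451.4),"cup40":(682.5,-171.5),"cup28":(489,-225.5)}
for n,(x,y) in g.items():
    z,D=it[n][2],it[n][3]
    M=(np.hypot(W[...,0]*1e3-x,W[...,1]*1e3-y)<D*500+8)&(abs(W[...,2]-z)<.005)
    P=W[M][:,:2]*1000
    c,r=cv2.minEnclosingCircle(P.astype(np.float32)); print(n,len(P),np.round(c,1),round(2*r,1))
E
python3 side.py | grep -v depth
```

```text
table z med 0.0016345955962081807
printer x min 0.7780815362121698 y -0.09183421975228812 0.055671823312121976 zmax 0.1410379170692628
0.76 0 None
0.78 6 0.06112172166828405
0.8 199 0.0822178127063766
0.82 1048 0.13916595932446238
0.85 1742 0.13916595932446238
tin66 215 [700.9  11.4] 71.3
tin53 324 [ 533.1 -439.8] 55.2
tin40 103 [533.8  68.1] 44.5
tin28 40 [663. 177.] 36.8
cup66 172 [410.7 177.8] 98.6
cup53 103 [521.4 450.1] 88.4
cup40 129 [ 686.3 -174.7] 75.4
cup28 145 [ 490.9 -225.4] 59.7
```

Call:
apply_moves(translation=[[20,-36,0],[20,-36,0],[20,-36,0],[20,-36,0],[20,-36,0],[20,-36,0],[20,-36,0],[20,-36,0],[20,-36,0],[20,-36,0],[20,-36,0],[20,-36,0],[20,-34,0],[20,-34,0],[0,0,0],[0,0,0]], twist=[[0,0,-0.082],[0,0,-0.082],[0,0,-0.082],[0,0,-0.082],[0,0,-0.082],[0,0,-0.082],[0,0,-0.082],[0,0,-0.082],[0,0,-0.082],[0,0,-0.082],[0,0,-0.082],[0,0,-0.082],[0,0,-0.082],[0,0,-0.087],[0,0,0],[0,0,0]], grip=62, squeeze=30)

```text
t: 1.75
tcp_pos: [0.533, 0.0708, 0.204]
ee_rot: [0.0, 1.0, -0.0, -0.0]
contact_force: [-0.5, 1.0, 0.5]
gripper_width: 0.0619
```

```bash
cat > st.py <<'E'
from h import *
def st():
    s=manip.read_state(); w,x,y,z=s["ee_rot"]
    from scipy.spatial.transform import Rotation as Ro
    R=Ro.from_quat([x,y,z,w]).as_matrix()
    print("t",round(s["t"],2),"tcp",np.round(np.array(s["tcp_pos"])*1000,1),"jaw deg",round(np.degrees(np.arctan2(R[1,0],R[0,0])),1),"zax",np.round(R[:,2],3),"F",np.round(s["contact_force"],1),"w",round(s["gripper_width"]*1000,1),"q",np.round(s["joint_positions"],2))
E
python3 - <<'E'
from st import *
st(); m=camera_model("wrist"); p,d=camera("wrist"); cv2.imwrite("pics/w1.png",p); np.save("pics/w1.npy",d)
print(proj(m,[.5333,.0707,.064]))
W=world(m,d); M=(abs(W[...,2]-.064)<.005)&(np.hypot(W[...,0]-.5333,W[...,1]-.0707)<.03)
if M.sum()>5: print(M.sum(),cv2.minEnclosingCircle((W[M][:,:2]*1000).astype(np.float32)))
E
```

```text
t 1.75 tcp [533.   70.8 204. ] jaw deg -0.0 zax [-0.001 -0.    -1.   ] F [-0.5  1.   0.5] w 61.9 q [-0.6   0.3   0.47  1.82 -0.16  1.06 -0.06]
[280.59380832 195.98946165]
1354 ((536.6587524414062, 70.20745849609375), 20.15947151184082)
```

View pics/w1.png

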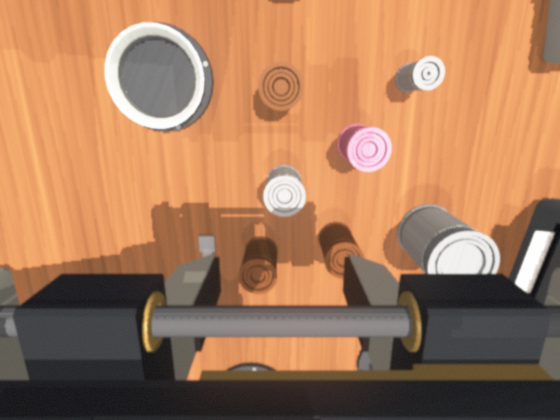

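The wrist view shows the chosen tin40, with its white closed lid and ring, at (285,195). The brown and pink look-alikes stand clear around it, and tin28 is at (428,73). I'll compare offsets on the other visible items before going down.

```bash
cat >> st.py <<'E'
G={"tin66":(699.5,12.4,90,66),"tin53":(531.8,-439.7,76,53),"tin40":(533.3,70.7,64,40),"tin28":(661.5,180.7,52,28),"cup66":(408.8,179,26,96),"cup53":(522.5,451.2,26,83),"cup40":(683,-172,26,70),"cup28":(489.5,-225.5,26,58),"pink":(610.5,115.2,64,40),"br1":(530,169.5,64,40),"open66":(614,-327,90,66)}
def around(W,names=None):
    for n in (names or G):
        x,y,z,D=G[n]
        M=(abs(W[...,2]*1e3-z)<4)&(np.hypot(W[...,0]*1e3-x,W[...,1]*1e3-y)<D/2+7)
        if M.sum()>20:
            c,r=cv2.minEnclosingCircle((W[M][:,:2]*1000).astype(np.float32)); print(n,M.sum(),np.round(c,1),round(2*r,1),"d",np.round(np.array(c)-[x,y],1))
E
python3 - <<'E'
from st import *
around(world(camera_model("wrist"),np.load("pics/w1.npy")))
E
```

```text
tin66 2196 [702.7  14.8] 67.1 d [3.2 2.4]
tin40 1292 [536.2  71.6] 40.3 d [2.9 0.9]
tin28 858 [664.  181.5] 28.7 d [2.5 0.8]
cup66 2337 [410.5 179.6] 95.2 d [1.7 0.6]
pink 1462 [613.8 115.7] 40.5 d [3.3 0.5]
br1 1678 [532.8 169.9] 39.9 d [2.8 0.4]
```

Call:
apply_moves(translation=[[2,0,-35],[0,0,-40],[0,0,-40],[0,0,-35],[0,0,-20],[0,0,0],[0,0,0]], twist=[[0,0,0],[0,0,0],[0,0,0],[0,0,0],[0,0,0],[0,0,0],[0,0,0]])

```text
t: 2.5
tcp_pos: [0.5348, 0.0726, 0.0346]
ee_rot: [-0.0, 1.0, 0.001, -0.0]
contact_force: [-0.1, -0.9, 0.7]
gripper_width: 0.0621
```

Call:
apply_moves(translation=[[0,0,0],[0,0,0],[0,0,0],[0,0,0],[0,0,0],[0,0,0]], twist=[[0,0,0],[0,0,0],[0,0,0],[0,0,0],[0,0,0],[0,0,0]], grip=30, squeeze=30)

```text
t: 3.1
tcp_pos: [0.5356, 0.0717, 0.0351]
ee_rot: [-0.0, 1.0, 0.0, 0.001]
contact_force: [-0.1, 0.9, 7.0]
gripper_width: 0.0386
```

Call:
apply_moves(translation=[[0,0,10],[0,0,30],[0,0,40],[0,0,40],[10,-20,10],[20,-35,0],[25,-40,0],[25,-40,0],[25,-40,0],[20,-33,0],[15,-25,0],[9,-10,0],[0,0,0],[0,0,0]], twist=[[0,0,0],[0,0,0],[0,0,0],[0,0,0],[0,0,0],[0,0,0],[0,0,0],[0,0,0],[0,0,0],[0,0,0],[0,0,0],[0,0,0],[0,0,0],[0,0,0]])

```text
t: 4.5
tcp_pos: [0.6836, -0.171, 0.1642]
ee_rot: [-0.0, 1.0, 0.0, -0.0]
contact_force: [0.8, 0.5, -0.9]
gripper_width: 0.0384
```

```bash
cat > look.py <<'E'
import sys
from st import *
n=sys.argv[1]; names=sys.argv[2:]
st(); m=camera_model("wrist"); p,d=camera("wrist"); cv2.imwrite(f"pics/{n}w.png",p); np.save(f"pics/{n}w.npy",d)
print("wrist");around(world(m,d),names)
p,d=camera("top"); cv2.imwrite(f"pics/{n}t.png",p); np.save(f"pics/{n}t.npy",d)
print("top");around(world(camera_model("top"),d),names)
E
python3 look.py a cup40 cup28 tin66
```

```text
t 4.5 tcp [ 683.6 -171.   164.2] jaw deg 0.0 zax [-0.001  0.    -1.   ] F [ 0.8  0.5 -0.9] w 38.4 q [-0.11  0.63  0.48  1.43 -0.3   1.16  0.41]
wrist
cup40 1080 [ 686.2 -172.3] 68.8 d [ 3.2 -0.3]
cup28 1039 [ 492.1 -225.4] 58.1 d [2.6 0.1]
top
tin66 442 [699.   12.6] 66.3 d [-0.5  0.2]
```

View pics/aw.png

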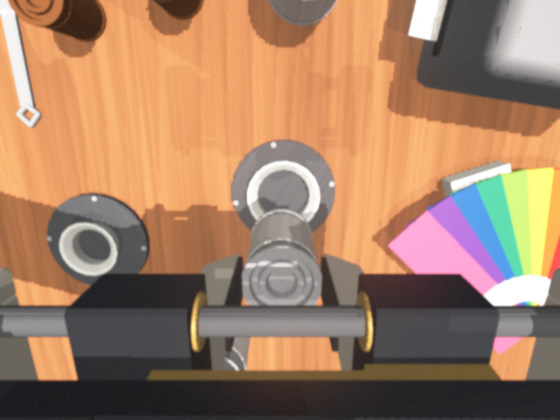

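```bash
cat > held.py <<'E'
import sys
from st import *
def held(f,z,D,tcp,m):
    W=world(m,np.load(f))*1000
    M=(abs(W[...,2]-z)<5)&(np.hypot(W[...,0]-tcp[0],W[...,1]-tcp[1])<D/2+9)
    c,r=cv2.minEnclosingCircle(W[M][:,:2].astype(np.float32)); print("held",M.sum(),np.round(c,1),round(2*r,1),"zmed",np.median(W[M][:,2]).round(1),"off tcp",np.round(np.array(c)-tcp[:2],1))
if __name__=="__main__":
    held(sys.argv[1],float(sys.argv[2]),float(sys.argv[3]),np.array(manip.read_state()["tcp_pos"])*1000,camera_model("wrist"))
E
python3 held.py pics/aw.npy 193.5 40
```

```text
held 4577 [ 683.7 -162.4] 53.6 zmed 192.4 off tcp [0.  7.6]
```

```bash
python3 - <<'E'
import re
s=open('held.py').read()
s=s.replace("+9)\n","+9)&(abs(W[...,0]-tcp[0])<D/2-2.5)\n    P=W[M]; print('y range',np.percentile(P[:,1],[0,1,99,100]).round(1),'x',np.percentile(P[:,0],[0,100]).round(1))\n    for s in (-12,-6,0,6,12):\n        q=P[abs(P[:,0]-tcp[0]-s)<1]; print(s,q[:,1].min().round(1),q[:,1].max().round(1))\n")
open('held.py','w').write(s)
E
python3 held.py pics/aw.npy 193.5 40
```

```text
y range [-185.4 -184.3 -151.7 -150.9] x [666.2 701.1]
-12 -183.3 -155.3
-6 -184.7 -152.4
0 -185.3 -151.1
6 -185.1 -151.4
12 -183.7 -153.8
held 3923 [ 684.6 -171. ] 40.5 zmed 192.1 off tcp [ 0.9 -1. ]
```

```bash
python3 - <<'E'
import cv2
p=cv2.imread("pics/aw.png"); cv2.imwrite("pics/aw_c.png",cv2.resize(p[180:330,200:360],None,fx=4,fy=4))
E
```

```text
(no output)
```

View pics/aw_c.png

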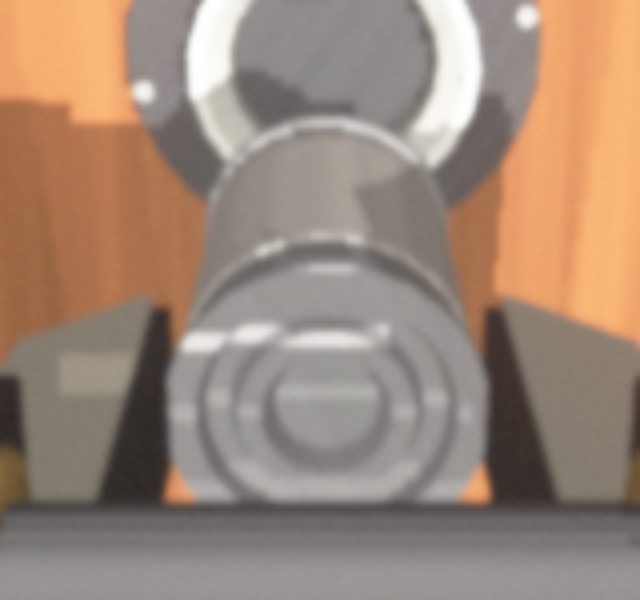

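Call:
apply_moves(translation=[[1.5,-1,-20],[0,0,-35],[0,0,-30],[0,0,-15],[0,0,-8],[0,0,-6],[0,0,-4],[0,0,0]], twist=[[0,0,0],[0,0,0],[0,0,0],[0,0,0],[0,0,0],[0,0,0],[0,0,0],[0,0,0]])

```text
t: 5.4
tcp_pos: [0.6859, -0.1726, 0.0468]
ee_rot: [0.0, 1.0, 0.0, 0.0]
contact_force: [-0.6, -0.7, -1.4]
gripper_width: 0.0385
```

Call:
apply_moves(translation=[[0,0,-1.5],[0,0,-1],[0,0,-1],[0,0,0]], twist=[[0,0,0],[0,0,0],[0,0,0],[0,0,0]])

```text
t: 5.8
tcp_pos: [0.6858, -0.1726, 0.0432]
ee_rot: [0.0, 1.0, 0.0, 0.0]
contact_force: [0.1, 0.3, 2.0]
gripper_width: 0.0385
```

Call:
apply_moves(translation=[[0,0,-0.5],[0,0,-0.5],[0,0,0]], twist=[[0,0,0],[0,0,0],[0,0,0]])

```text
t: 6.1
tcp_pos: [0.6859, -0.1727, 0.0431]
ee_rot: [0.0, 1.0, 0.0, 0.001]
contact_force: [-3.4, 1.5, 9.8]
gripper_width: 0.0389
```

```bash
python3 - <<'E'
from st import *
st(); p,d=camera("side"); cv2.imwrite("pics/s1.png",cv2.resize(p[180:300,290:470],None,fx=4,fy=4))
E
```

```text
t 6.1 tcp [ 685.9 -172.7   43.1] jaw deg 0.0 zax [ 0.001 -0.    -1.   ] F [-3.4  1.5  9.8] w 38.9 q [-0.08  0.74  0.43  1.53 -0.36  0.94  0.46]
```

View pics/s1.png

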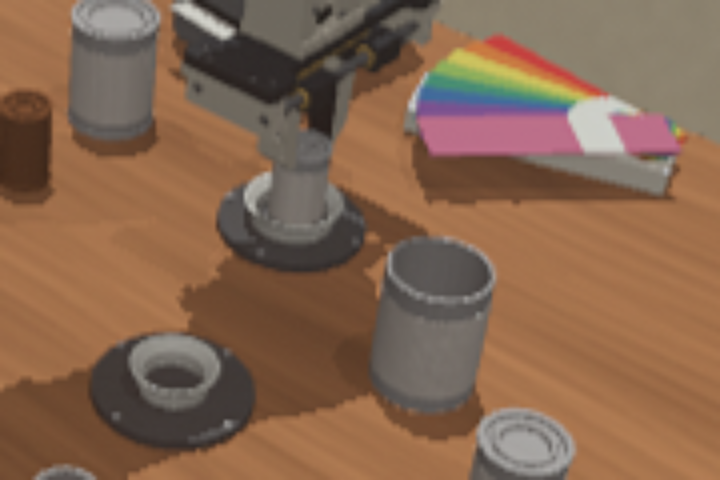

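The side view shows the tin seated inside the collar, and the contact force agrees. I'll release it now.

Call:
apply_moves(translation=[[0,0,0],[0,0,0],[0,0,0],[0,0,0],[0,0,10],[0,0,30],[0,0,40],[0,0,40],[0,0,0]], twist=[[0,0,0],[0,0,0],[0,0,0],[0,0,0],[0,0,0],[0,0,0],[0,0,0],[0,0,0],[0,0,0]], grip=62)

```text
t: 7.05
tcp_pos: [0.6889, -0.1741, 0.1691]
ee_rot: [0.001, 1.0, 0.0, 0.005]
contact_force: [0.7, -0.7, -0.3]
gripper_width: 0.0622
```

```bash
python3 - <<'E'
from st import *
st();m=camera_model("wrist"); p,d=camera("wrist"); cv2.imwrite("pics/b_w.png",p)
W=world(m,d)*1000
M=(abs(W[...,2]-72)<6)&(np.hypot(W[...,0]-686,W[...,1]+172)<28); print(M.sum(),np.median(W[M][:,2]),cv2.minEnclosingCircle(W[M][:,:2].astype(np.float32)))
around(W/1000,["cup40"])
E
```

```text
t 7.05 tcp [ 688.9 -174.1  169.1] jaw deg 0.0 zax [ 0.01  -0.002 -1.   ] F [ 0.7 -0.7 -0.3] w 62.2 q [-0.11  0.63  0.48  1.42 -0.3   1.16  0.41]
1756 71.2445938726453 ((686.8292846679688, -173.9823455810547), 20.1178035736084)
cup40 1096 [ 686.1 -172.1] 68.8 d [ 3.1 -0.1]
```

View pics/b_w.png

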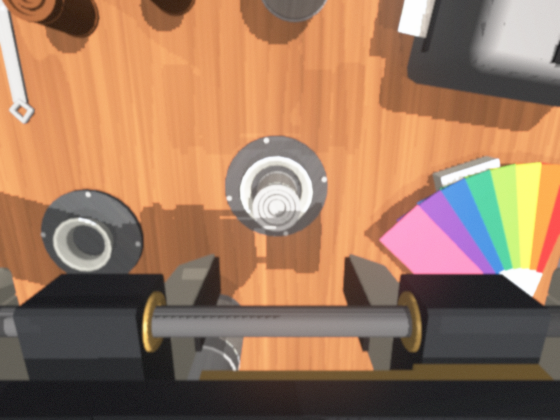

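Call:
apply_moves(translation=[[-19,-33,0],[-19,-33,0],[-19,-33,0],[-19,-33,0],[-19,-33,0],[-19,-33,0],[-19,-33,0],[-19,-33,0],[0,0,0],[0,0,0],[0,0,0]], twist=[[0,0,-0.0875],[0,0,-0.0875],[0,0,-0.0875],[0,0,-0.0875],[0,0,-0.0875],[0,0,-0.0875],[0,0,-0.0875],[0,0,-0.0875],[0,0,0],[0,0,0],[0,0,0]], grip=76, squeeze=40)

```text
t: 8.2
tcp_pos: [0.5343, -0.435, 0.1611]
ee_rot: [-0.001, 0.94, -0.341, -0.0]
contact_force: [0.1, 1.0, -1.1]
gripper_width: 0.0762
```

```bash
python3 look.py c tin53 cup28 open66
```

```text
t 8.2 tcp [ 534.3 -435.   161.1] jaw deg -39.9 zax [-0.     0.001 -1.   ] F [ 0.1  1.  -1.1] w 76.2 q [ 0.21  0.64  0.66  1.49 -0.41  1.16  0.25]
wrist
tin53 3020 [ 534.8 -440.4] 53.2 d [ 3.  -0.7]
cup28 1781 [ 492.3 -225.6] 57.8 d [ 2.8 -0.1]
open66 931 [ 616.7 -327.8] 66.0 d [ 2.7 -0.8]
top
tin53 148 [ 532.1 -437.9] 53.7 d [0.3 1.8]
cup28 146 [ 488.5 -224.8] 56.8 d [-1.   0.7]
open66 97 [ 613.6 -326.5] 66.0 d [-0.4  0.5]
```

View pics/cw.png

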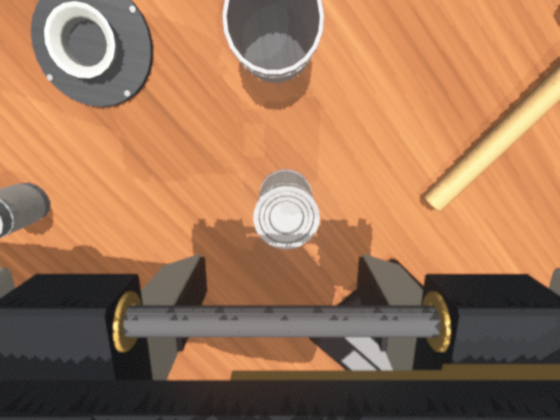

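Call:
apply_moves(translation=[[0,-4.5,-20],[0,0,-35],[0,0,-35],[0,0,-21],[0,0,-10],[0,0,0],[0,0,0]], twist=[[0,0,0],[0,0,0],[0,0,0],[0,0,0],[0,0,0],[0,0,0],[0,0,0]])

```text
t: 9.0
tcp_pos: [0.5343, -0.4413, 0.0418]
ee_rot: [0.0, 0.94, -0.342, 0.001]
contact_force: [-0.7, -0.3, 0.7]
gripper_width: 0.076
```

Call:
apply_moves(translation=[[0,0,0],[0,0,0],[0,0,0],[0,0,0],[0,0,0],[0,0,0]], twist=[[0,0,0],[0,0,0],[0,0,0],[0,0,0],[0,0,0],[0,0,0]], grip=42)

```text
t: 9.6
tcp_pos: [0.5339, -0.4413, 0.0414]
ee_rot: [0.0, 0.94, -0.342, 0.0]
contact_force: [-0.1, 1.0, 6.3]
gripper_width: 0.0521
```

```bash
python3 -c "
from st import *
st()"
```

```text
t 9.6 tcp [ 533.9 -441.3   41.4] jaw deg -40.0 zax [ 0.001 -0.001 -1.   ] F [-0.1  1.   6.3] w 52.1 q [ 0.26  0.76  0.6   1.59 -0.5   0.95  0.32]
```

Call:
apply_moves(translation=[[0,0,10],[0,0,30],[0,0,40],[0,10,40],[0,30,10],[0,45,0],[0,45,0],[0,45,0],[0,45,0],[0,45,0],[0,45,0],[0,45,0],[0,45,0],[0,45,0],[0,45,0],[0,45,0],[0,45,0]], twist=[[0,0,0],[0,0,0],[0,0,0],[0,0,0],[0,0,0.07],[0,0,0.07],[0,0,0.07],[0,0,0.07],[0,0,0.07],[0,0,0.07],[0,0,0.07],[0,0,0.07],[0,0,0.07],[0,0,0.07],[0,0,0.07],[0,0,0.07],[0,0,0.07]])

```text
t: 11.3
tcp_pos: [0.533, 0.1405, 0.1711]
ee_rot: [0.0, 0.994, 0.107, 0.0]
contact_force: [0.2, -0.2, -2.4]
gripper_width: 0.0518
```

Call:
apply_moves(translation=[[-1,45,0],[-1,45,0],[-1,45,0],[-1,45,0],[-1,45,0],[-1,43,0],[-1,30,0],[-1,12,0],[0,0,0],[0,0,0],[0,0,0]], twist=[[0,0,0.07],[0,0,0.07],[0,0,0.07],[0,0,0.07],[0,0,0.07],[0,0,0.07],[0,0,0.07],[0,0,0],[0,0,0],[0,0,0],[0,0,0]])

```text
t: 12.4
tcp_pos: [0.5266, 0.4465, 0.171]
ee_rot: [0.001, 0.94, 0.342, 0.0]
contact_force: [0.9, -0.4, -2.4]
gripper_width: 0.0519
```

```bash
python3 look.py d cup53 cup66 tin28
```

```text
t 12.4 tcp [526.6 446.5 171. ] jaw deg 40.0 zax [ 0.001 -0.001 -1.   ] F [ 0.9 -0.4 -2.4] w 51.9 q [-0.92  0.57  0.23  1.45 -0.13  1.14  0.03]
wrist
cup53 1207 [525.1 451. ] 81.7 d [ 2.6 -0.2]
cup66 331 [413.3 179.4] 96.1 d [4.5 0.4]
top
cup53 121 [521.9 451.1] 80.7 d [-0.6 -0.1]
cup66 283 [407.9 179.8] 94.6 d [-0.9  0.8]
tin28 75 [660.8 180.4] 27.1 d [-0.7 -0.3]
```

View pics/dw.png

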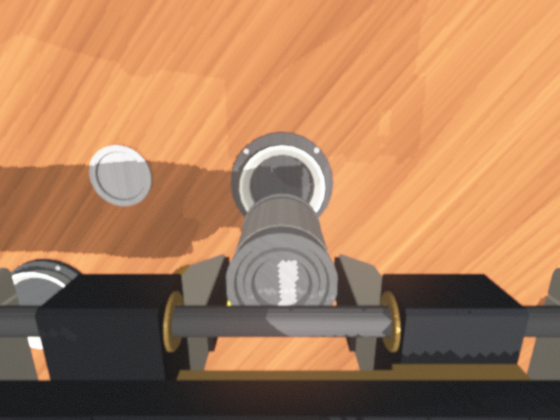

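Call:
apply_moves(translation=[[-2,4,-15],[0,0,-35],[0,0,-30],[0,0,-20],[0,0,-9],[0,0,-5],[0,0,-3],[0,0,-2],[0,0,0]], twist=[[0,0,0],[0,0,0],[0,0,0],[0,0,0],[0,0,0],[0,0,0],[0,0,0],[0,0,0],[0,0,0]])

```text
t: 13.4
tcp_pos: [0.5239, 0.4533, 0.0524]
ee_rot: [-0.0, 0.939, 0.343, 0.001]
contact_force: [-0.6, 0.3, -1.8]
gripper_width: 0.052
```

Call:
apply_moves(translation=[[0.5,-2,0],[0,0,-1.5],[0,0,-1],[0,0,0]], twist=[[0,0,0],[0,0,0],[0,0,0],[0,0,0]])

```text
t: 13.8
tcp_pos: [0.5242, 0.451, 0.0494]
ee_rot: [-0.0, 0.939, 0.343, 0.0]
contact_force: [-0.0, -0.7, -1.1]
gripper_width: 0.0519
```

Call:
apply_moves(translation=[[0,0,-0.7],[0,0,0]], twist=[[0,0,0],[0,0,0]])

```text
t: 14.0
tcp_pos: [0.5243, 0.451, 0.0494]
ee_rot: [-0.0, 0.939, 0.343, 0.0]
contact_force: [-1.4, -1.9, 5.4]
gripper_width: 0.0521
```

Call:
apply_moves(translation=[[0,0,0],[0,0,0],[0,0,0],[0,0,0],[0,0,10],[0,0,30],[0,0,40],[0,0,40],[0,0,0],[0,0,0]], twist=[[0,0,0],[0,0,0],[0,0,0],[0,0,0],[0,0,0],[0,0,0],[0,0,0],[0,0,0],[0,0,0],[0,0,0]], grip=74)

```text
t: 15.0
tcp_pos: [0.5247, 0.4515, 0.1705]
ee_rot: [-0.001, 0.939, 0.343, 0.001]
contact_force: [-0.6, 0.1, -1.3]
gripper_width: 0.0737
```

```bash
cat > chk.py <<'E'
import sys
from st import *
x,y,z,D=map(float,sys.argv[1:5]); n=sys.argv[5]
st();m=camera_model("wrist"); p,d=camera("wrist"); cv2.imwrite(f"pics/{n}.png",p)
W=world(m,d)*1000
M=(abs(W[...,2]-z)<6)&(np.hypot(W[...,0]-x,W[...,1]-y)<D/2+6); print(M.sum(),np.median(W[M][:,2]),cv2.minEnclosingCircle(W[M][:,:2].astype(np.float32)))
around(W/1000,sys.argv[6:])
E
python3 chk.py 524 451 84 53 e_w cup53
```

```text
t 15.0 tcp [524.7 451.5 170.5] jaw deg 40.2 zax [ 0.002  0.002 -1.   ] F [-0.6  0.1 -1.3] w 73.7 q [-0.93  0.57  0.23  1.45 -0.14  1.13  0.02]
3293 82.60409888871328 ((525.444091796875, 451.62359619140625), 26.759002685546875)
cup53 1225 [525.1 450.9] 81.7 d [ 2.6 -0.3]
```

View pics/e_w.png

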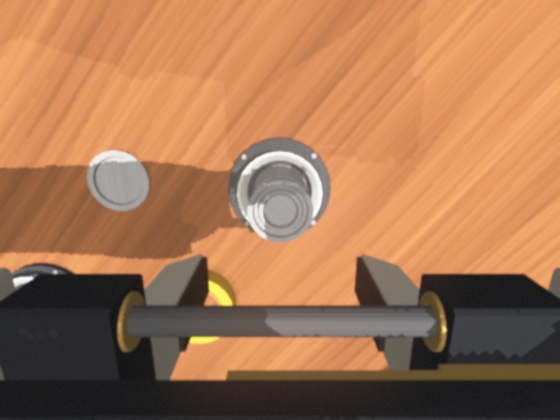

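Call:
apply_moves(translation=[[14.5,-36.5,0],[14.5,-36.5,0],[14.5,-36.5,0],[14.5,-36.5,0],[14.5,-36.5,0],[14.5,-36.5,0],[14.5,-36.5,0],[14.5,-36.5,0],[15,-36.5,0],[15,-36.5,0],[15,-36.5,0],[15,-36.5,0],[0,0,0],[0,0,0],[0,0,0]], twist=[[0,0,0.0725],[0,0,0.0725],[0,0,0.0725],[0,0,0.0725],[0,0,0.0725],[0,0,0.0725],[0,0,0.0725],[0,0,0.0725],[0,0,0.0725],[0,0,0.0725],[0,0,0.0725],[0,0,0.0725],[0,0,0],[0,0,0],[0,0,0]], grip=91.5)

```text
t: 16.55
tcp_pos: [0.6992, 0.0147, 0.1675]
ee_rot: [-0.001, 0.707, 0.707, -0.0]
contact_force: [0.1, 0.2, 0.2]
gripper_width: 0.0917
```

```bash
python3 look.py f tin66 tin28 pink cup53
```

```text
t 16.55 tcp [699.2  14.7 167.5] jaw deg 90.1 zax [-0.002  0.001 -1.   ] F [0.1 0.2 0.2] w 91.7 q [-0.14  0.59  0.07  1.41 -0.04  1.15  1.51]
wrist
tin66 4706 [703.   12.4] 66.3 d [3.5 0. ]
tin28 888 [665.3 180.4] 29.1 d [ 3.8 -0.3]
pink 2118 [614.3 114.5] 40.5 d [ 3.8 -0.7]
top
tin28 77 [661.3 181.1] 27.6 d [-0.2  0.4]
pink 157 [610.6 115. ] 40.3 d [ 0.1 -0.2]
cup53 161 [521.7 451.9] 82.0 d [-0.8  0.7]
```

View pics/fw.png

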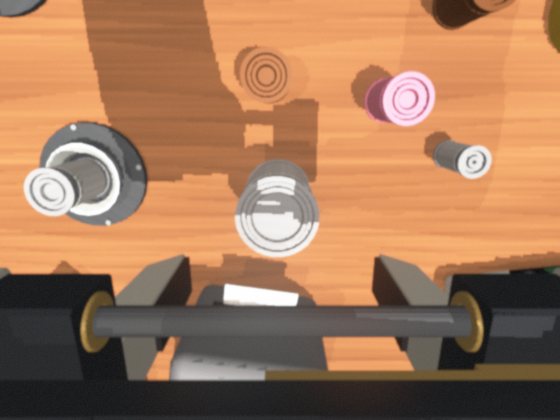

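Call:
apply_moves(translation=[[2,-2,-15],[0,0,-35],[0,0,-35],[0,0,-24],[0,0,-10],[0,0,0],[0,0,0]], twist=[[0,0,0],[0,0,0],[0,0,0],[0,0,0],[0,0,0],[0,0,0],[0,0,0]])

```text
t: 17.35
tcp_pos: [0.7027, 0.0113, 0.0504]
ee_rot: [0.0, 0.707, 0.707, 0.0]
contact_force: [0.8, -0.3, 1.1]
gripper_width: 0.0918
```

Call:
apply_moves(translation=[[0,0,0],[0,0,0],[0,0,0],[0,0,0],[0,0,0],[0,0,0]], twist=[[0,0,0],[0,0,0],[0,0,0],[0,0,0],[0,0,0],[0,0,0]], grip=55, squeeze=50)

```text
t: 17.95
tcp_pos: [0.7024, 0.0111, 0.0501]
ee_rot: [0.0, 0.707, 0.707, 0.0]
contact_force: [-1.5, 1.2, 5.8]
gripper_width: 0.0652
```

```bash
python3 -c "
from st import *
st()"
```

```text
t 17.95 tcp [702.4  11.1  50.1] jaw deg 90.0 zax [ 0.001  0.    -1.   ] F [-1.5  1.2  5.8] w 65.2 q [-0.13  0.7   0.06  1.52 -0.05  0.92  1.52]
```

Call:
apply_moves(translation=[[0,0,10],[0,0,30],[0,0,40],[-10,5,40],[-25,15,10],[-35,20,0],[-35,20,0],[-35,20,0],[-35,20,0],[-35,20,0],[-35,20,0],[-27,15,0],[-15,10,0],[-5,3,0],[0,0,0],[0,0,0],[0,0,0]], twist=[[0,0,0],[0,0,0],[0,0,0],[0,0,0],[0,0,0],[0,0,0],[0,0,0],[0,0,0],[0,0,0],[0,0,0],[0,0,0],[0,0,0],[0,0,0],[0,0,0],[0,0,0],[0,0,0],[0,0,0]])

```text
t: 19.65
tcp_pos: [0.411, 0.1782, 0.1795]
ee_rot: [0.0, 0.708, 0.707, 0.0]
contact_force: [-0.2, -0.8, -4.6]
gripper_width: 0.0648
```

```bash
python3 look.py g cup66 tin28
```

```text
t 19.65 tcp [411.  178.2 179.5] jaw deg 89.9 zax [ 0. -0. -1.] F [-0.2 -0.8 -4.6] w 64.8 q [-0.5   0.18 -0.04  2.01  0.01  0.95  1.03]
wrist
cup66 1178 [412.  178.9] 94.8 d [ 3.2 -0.1]
top
cup66 34 [447.3 180.5] 51.2 d [38.5  1.5]
tin28 71 [661.8 181.1] 28.8 d [0.3 0.4]
```

View pics/gw.png

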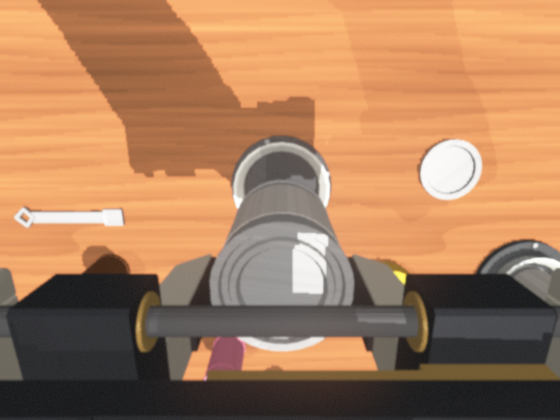

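Call:
apply_moves(translation=[[0,1,-15],[0,0,-35],[0,0,-30],[0,0,-20],[0,0,-9],[0,0,-5],[0,0,-3],[0,0,0],[0,0,0]], twist=[[0,0,0],[0,0,0],[0,0,0],[0,0,0],[0,0,0],[0,0,0],[0,0,0],[0,0,0],[0,0,0]])

```text
t: 20.65
tcp_pos: [0.4106, 0.1803, 0.0633]
ee_rot: [0.0, 0.707, 0.707, 0.001]
contact_force: [0.3, 0.3, -3.8]
gripper_width: 0.0653
```

Call:
apply_moves(translation=[[0,-0.7,-2],[0,0,-1.5],[0,0,-1],[0,0,0]], twist=[[0,0,0],[0,0,0],[0,0,0],[0,0,0]])

```text
t: 21.05
tcp_pos: [0.41, 0.1793, 0.058]
ee_rot: [-0.0, 0.707, 0.707, 0.0]
contact_force: [0.7, 0.1, -3.2]
gripper_width: 0.0648
```

Call:
apply_moves(translation=[[0,0,-0.6],[0,0,0]], twist=[[0,0,0],[0,0,0]])

```text
t: 21.25
tcp_pos: [0.4101, 0.1793, 0.058]
ee_rot: [0.0, 0.707, 0.707, 0.0]
contact_force: [-2.7, -1.0, 6.7]
gripper_width: 0.065
```

Call:
apply_moves(translation=[[0,0,0],[0,0,0],[0,0,0],[0,0,0],[0,0,10],[0,0,30],[0,0,40],[0,0,40],[0,0,0],[0,0,0]], twist=[[0,0,0],[0,0,0],[0,0,0],[0,0,0],[0,0,0],[0,0,0],[0,0,0],[0,0,0],[0,0,0],[0,0,0]], grip=90)

```text
t: 22.25
tcp_pos: [0.4106, 0.1796, 0.1788]
ee_rot: [0.0, 0.707, 0.707, 0.001]
contact_force: [-0.3, -0.2, -0.7]
gripper_width: 0.0901
```

```bash
python3 chk.py 410.5 179.5 98 66 h_w cup66
```

```text
t 22.25 tcp [410.6 179.6 178.8] jaw deg 90.0 zax [ 0.002  0.001 -1.   ] F [-0.3 -0.2 -0.7] w 90.1 q [-0.5   0.18 -0.04  2.02  0.01  0.95  1.03]
5299 95.86926143708301 ((410.6978454589844, 180.39227294921875), 33.174381256103516)
cup66 1275 [411.9 179. ] 94.8 d [3.1 0. ]
```

View pics/h_w.png

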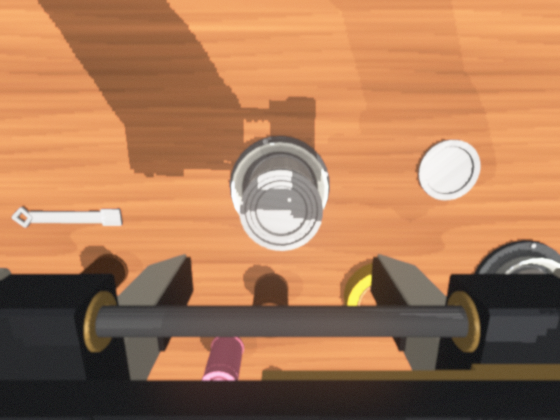

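Call:
apply_moves(translation=[[10,0,0],[20,0,0],[25,0,0],[25,0,0],[25,0,0],[25,0,0],[25,0,0],[25,0,0],[25,1,0],[20,0,0],[15,0,0],[12,0,0],[0,0,0],[0,0,0],[0,0,0]], twist=[[0,0,-0.131],[0,0,-0.131],[0,0,-0.131],[0,0,-0.131],[0,0,-0.131],[0,0,-0.131],[0,0,-0.131],[0,0,-0.131],[0,0,-0.131],[0,0,-0.131],[0,0,-0.131],[0,0,-0.131],[0,0,0],[0,0,0],[0,0,0]], grip=50, squeeze=25)

```text
t: 23.8
tcp_pos: [0.661, 0.1803, 0.1767]
ee_rot: [0.0, 1.0, 0.001, -0.001]
contact_force: [-0.8, 1.1, 0.3]
gripper_width: 0.0503
```

```bash
python3 look.py i tin28 pink; cp pics/iw.png pics/i_w.png
```

```text
t 23.8 tcp [661.  180.3 176.7] jaw deg 0.1 zax [-0.002 -0.    -1.   ] F [-0.8  1.1  0.3] w 50.3 q [-0.55  0.57  0.33  1.46 -0.19  1.15 -0.18]
wrist
tin28 723 [664.7 179.8] 28.5 d [ 3.2 -0.9]
pink 629 [614.6 114.1] 40.4 d [ 4.1 -1.1]
top
pink 157 [610.6 115. ] 39.9 d [ 0.1 -0.2]
```

View pics/iw.png

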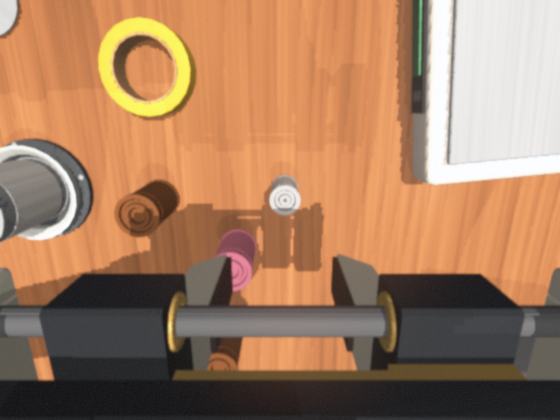

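```bash
python3 - <<'E'
from st import *
d=np.load("pics/top0.npy");W=world(camera_model("top"),d)*1000
M=(W[...,0]>720)&(W[...,0]<800)&(W[...,1]>140)&(W[...,1]<225)&(W[...,2]>12)
P=W[M]; print(len(P),P.min(0),P.max(0))
E
```

```text
105 [785.79528346 192.60727886  13.24517935] [799.88189228 223.97845659  54.34402594]
```

Clear: the scale starts at x = 786 and is 54 mm high. Going down on tin28.

Call:
apply_moves(translation=[[1.5,0.3,-20],[0,0,-40],[0,0,-40],[0,0,-30],[0,0,-15],[0,0,-4],[0,0,0],[0,0,0]], twist=[[0,0,0],[0,0,0],[0,0,0],[0,0,0],[0,0,0],[0,0,0],[0,0,0],[0,0,0]])

```text
t: 24.7
tcp_pos: [0.6648, 0.1809, 0.0303]
ee_rot: [-0.0, 1.0, -0.0, 0.001]
contact_force: [0.1, -0.2, 0.8]
gripper_width: 0.0498
```

```bash
python3 -c "
from st import *
st()"
```

```text
t 24.7 tcp [664.8 180.9  30.3] jaw deg -0.1 zax [ 0.003  0.001 -1.   ] F [ 0.1 -0.2  0.8] w 49.8 q [-0.52  0.71  0.29  1.59 -0.24  0.87 -0.14]
```

Call:
apply_moves(translation=[[0,0,-3.5],[0,0,0],[0,0,0]], twist=[[0,0,0],[0,0,0],[0,0,0]])

```text
t: 25.0
tcp_pos: [0.6638, 0.1807, 0.0254]
ee_rot: [-0.0, 1.0, -0.0, 0.0]
contact_force: [-0.1, -0.4, -0.5]
gripper_width: 0.0501
```

Call:
apply_moves(translation=[[0,0,0],[0,0,0],[0,0,0],[0,0,0],[0,0,0],[0,0,0]], twist=[[0,0,0],[0,0,0],[0,0,0],[0,0,0],[0,0,0],[0,0,0]], grip=18)

```text
t: 25.6
tcp_pos: [0.6636, 0.1806, 0.025]
ee_rot: [-0.0, 1.0, -0.001, 0.0]
contact_force: [0.4, -0.1, 0.5]
gripper_width: 0.0263
```

```bash
python3 -c "
from st import *
st()"
```

```text
t 25.6 tcp [663.6 180.6  25. ] jaw deg -0.1 zax [ 0.  0. -1.] F [ 0.4 -0.1  0.5] w 26.3 q [-0.52  0.72  0.29  1.59 -0.25  0.87 -0.14]
```

Call:
apply_moves(translation=[[0,0,10],[0,0,30],[0,0,40],[0,0,40],[-8,-18,25],[-15,-35,0],[-17,-40,0],[-17,-40,0],[-17,-40,0],[-17,-40,0],[-17,-40,0],[-17,-40,0],[-17,-40,0],[-17,-38,0],[-15,-35,0],[-10,-25,0],[-5,-13,0],[0,0,0],[0,0,0],[0,0,0]], twist=[[0,0,0],[0,0,0],[0,0,0],[0,0,0],[0,0,0],[0,0,0],[0,0,0],[0,0,0],[0,0,0],[0,0,0],[0,0,0],[0,0,0],[0,0,0],[0,0,0],[0,0,0],[0,0,0],[0,0,0],[0,0,0],[0,0,0],[0,0,0]])

```text
t: 27.6
tcp_pos: [0.4755, -0.2614, 0.1699]
ee_rot: [-0.0, 1.0, 0.001, 0.0]
contact_force: [0.5, -0.1, -0.3]
gripper_width: 0.0268
```

```bash
python3 look.py j cup28 cup40; python3 held.py pics/jw.npy 201.5 28
```

```text
t 27.6 tcp [ 475.5 -261.4  169.9] jaw deg 0.1 zax [ 0.     0.001 -1.   ] F [ 0.5 -0.1 -0.3] w 26.8 q [ 0.07  0.35  0.44  1.85 -0.17  0.99  0.59]
wrist
cup28 1254 [ 492.7 -225.9] 57.1 d [ 3.2 -0.4]
cup40 1495 [ 685.7 -172. ] 69.8 d [2.7 0. ]
top
cup28 159 [ 489.  -224.9] 56.7 d [-0.5  0.6]
cup40 157 [ 682.4 -171. ] 68.8 d [-0.6  1. ]
y range [-276.  -275.4 -248.3 -247.7] x [463.9 486.8]
-12 -269.2 -255.7
-6 -274.6 -249.6
0 -276.0 -248.0
6 -274.8 -248.8
12 -270.3 -253.3
held 1107 [ 476.6 -262. ] 28.5 zmed 197.2 off tcp [ 1.3 -0.2]
```

View pics/jw.png

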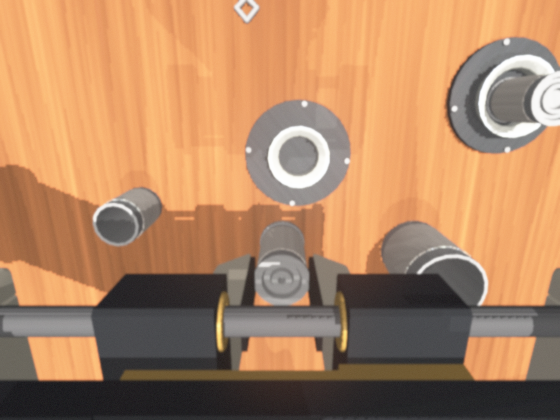

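I overshot by 36 mm because my row sum was off. The lifted path was clear, so I'm correcting now by (16, 36).

Call:
apply_moves(translation=[[6,12,0],[7,14,0],[3,10,0],[0,0,0],[0,0,0],[0,0,0]], twist=[[0,0,0],[0,0,0],[0,0,0],[0,0,0],[0,0,0],[0,0,0]])

```text
t: 28.3
tcp_pos: [0.4902, -0.228, 0.17]
ee_rot: [0.0, 1.0, -0.001, -0.0]
contact_force: [-0.4, -0.7, -0.9]
gripper_width: 0.0264
```

Call:
apply_moves(translation=[[0,0,-15],[0,0,-35],[0,0,-35],[0,0,-20],[0,0,-12],[0,0,-8],[0,0,-5],[0,0,-2],[0,0,0],[0,0,0]], twist=[[0,0,0],[0,0,0],[0,0,0],[0,0,0],[0,0,0],[0,0,0],[0,0,0],[0,0,0],[0,0,0],[0,0,0]])

```text
t: 29.3
tcp_pos: [0.491, -0.2276, 0.0386]
ee_rot: [0.0, 1.0, -0.001, 0.001]
contact_force: [0.4, 0.0, -0.2]
gripper_width: 0.0263
```

Call:
apply_moves(translation=[[0,2,0],[0,0,0],[0,0,-3],[0,0,-1.5],[0,0,0]], twist=[[0,0,0],[0,0,0],[0,0,0],[0,0,0],[0,0,0]])

```text
t: 29.8
tcp_pos: [0.4903, -0.2253, 0.0331]
ee_rot: [-0.0, 1.0, -0.001, -0.0]
contact_force: [-0.7, 0.1, -0.7]
gripper_width: 0.0263
```

Call:
apply_moves(translation=[[0,0,-0.8],[0,0,0]], twist=[[0,0,0],[0,0,0]])

```text
t: 30.0
tcp_pos: [0.4906, -0.2255, 0.0328]
ee_rot: [-0.0, 1.0, -0.001, 0.0]
contact_force: [-0.3, 0.9, 2.2]
gripper_width: 0.0264
```

Call:
apply_moves(translation=[[0,0,-0.4],[0,0,0]], twist=[[0,0,0],[0,0,0]])

```text
t: 30.2
tcp_pos: [0.4908, -0.2255, 0.0327]
ee_rot: [-0.0, 1.0, -0.001, 0.0]
contact_force: [-0.9, 0.9, 6.6]
gripper_width: 0.0264
```

Contact is confirmed, with z steady and force rising. I'll release and clear the area.

Call:
apply_moves(translation=[[0,0,0],[0,0,0],[0,0,0],[0,0,0],[0,0,10],[0,0,30],[0,0,40],[0,0,40],[0,0,20],[0,0,0],[0,0,0]], twist=[[0,0,0],[0,0,0],[0,0,0],[0,0,0],[0,0,0],[0,0,0],[0,0,0],[0,0,0],[0,0,0],[0,0,0],[0,0,0]], grip=50)

```text
t: 31.3
tcp_pos: [0.4906, -0.2253, 0.1727]
ee_rot: [0.0, 1.0, -0.0, 0.001]
contact_force: [0.1, -0.0, -0.9]
gripper_width: 0.0501
```

```bash
python3 chk.py 491 -225.5 60 28 k_w cup28 cup40 open66; python3 - <<'E'
from st import *
p,d=camera("side"); cv2.imwrite("pics/k_s.png",p)
p,d=camera("top"); cv2.imwrite("pics/k_t.png",p); W=world(camera_model("top"),d)*1000
for n,c,z,D in (("66",(409,179),98,66),("53",(522.5,451.5),84,53),("40",(683,-172),72,40),("28",(489.5,-225.5),60,28),("o66",(613.4,-327),90,66),("o40",(328.4,-277.3),64,40)):
    M=(abs(W[...,2]-z)<6)&(np.hypot(W[...,0]-c[0],W[...,1]-c[1])<D/2+8)
    if M.sum()>5: cc,r=cv2.minEnclosingCircle(W[M][:,:2].astype(np.float32)); print(n,M.sum(),np.round(cc,1),round(2*r,1),"z",np.percentile(W[M][:,2],[50,90]).round(1))
around(W/1000,["cup66","cup53","cup40","cup28","open66","pink","br1"])
E
```

```text
t 31.3 tcp [ 490.6 -225.3  172.7] jaw deg -0.1 zax [ 0.001 -0.    -1.   ] F [ 0.1 -0.  -0.9] w 50.1 q [ 0.    0.34  0.44  1.85 -0.17  0.99  0.51]
787 59.674257941998164 ((491.9408264160156, -225.876953125), 14.071697235107422)
cup28 1037 [ 492.6 -225.9] 57.2 d [ 3.1 -0.4]
cup40 1312 [ 686.  -172.3] 69.0 d [ 3.  -0.3]
66 555 [406.9 181.3] 66.4 z [ 96.9 100.4]
53 346 [521.7 453.1] 55.1 z [83.6 86.7]
40 192 [ 683.3 -173. ] 40.1 z [71.7 75.4]
28 71 [ 488.7 -224.1] 27.4 z [59.3 63. ]
o66 67 [ 616.8 -326.3] 65.6 z [89.5 93. ]
cup66 236 [407.9 179.4] 94.6 d [-0.9  0.4]
cup53 175 [521.3 452.2] 81.5 d [-1.2  1. ]
cup40 151 [ 682.5 -171. ] 69.0 d [-0.5  1. ]
cup28 119 [ 488.5 -224.4] 56.2 d [-1.   1.1]
open66 54 [ 617.7 -326.8] 64.4 d [3.7 0.2]
pink 151 [610.9 115.2] 40.2 d [0.4 0. ]
br1 154 [530.2 169.6] 39.7 d [0.2 0.1]
```

View pics/k_w.png

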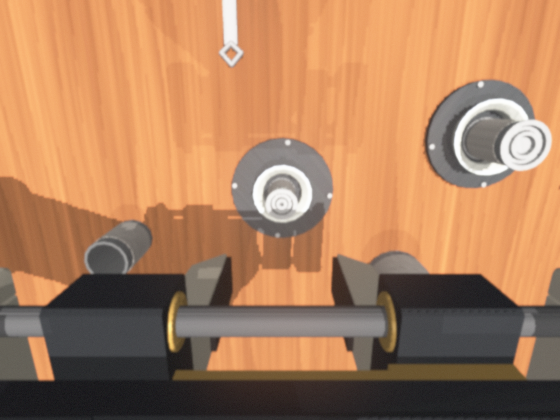

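View pics/k_s.png

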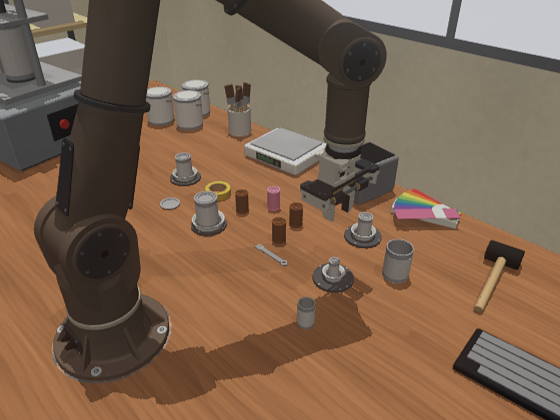

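View pics/k_t.png

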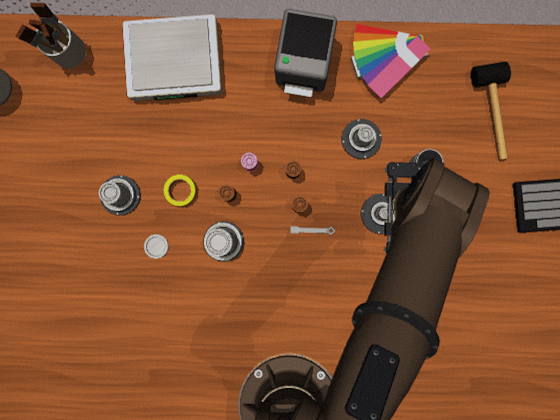

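The pictures show all four tins upright inside their collars, with lid tops at heights that mean they are on the cup floors. The open tins and look-alikes are where they were, and the arm is clear. Handing in.

```bash
python3 -c "
from station import manip
print(manip.job_done())"
```

```text
the job is handed in; nothing more can be done
None
```

All four closed tins stand upright in the adapter cups of their own size (40, 53, 66, then 28 mm), and the job was handed in at about 31 s of the 104 s allowed. Each tin was lowered until the force reading showed light contact with the cup floor (about 5–10 N), then released.

- **Seating:** the top camera put the lids at about 97, 84, 72 and 59 mm. A tin standing on its cup floor would read 98, 84, 72 and 60 mm. Each tin sat within about 2 mm of its cup's centre.
- **Left alone:** the pink tin and the one brown tin I measured had not moved. The two open tins and the other brown tins look unmoved in the last pictures. The 66 mm open tin was half hidden by the arm in the last top view, and its partial fit read about 3.5 mm off. An earlier, clearer view had it within 0.6 mm, and the arm never came near it. I did not measure the 40 mm open tin again.
- **Disagreement:** the wrist and top cameras differed by a steady 3 mm in x throughout, so I aimed between the two.
- **Slip:** I overshot the last carry by about 40 mm while lifted, because my row sum was wrong. I corrected it before going down, and nothing was touched.

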